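# Lock the tongued panel into the grooved rail

## Robot

A 7-joint arm with a two-finger parallel gripper is mounted at the origin on the work surface. World frame = base frame: x ahead of the robot, y to its left, z up, the work surface at z = 0. Lengths are in mm, angles in rad, forces in N, time in s.
With the tool pointing down it reaches from about 425 to 800 mm from the base axis. Payload 8.3 kg.
Tool frame: the origin (TCP) lies midway between the tips of the shut fingers; the grasp point (between the pads) lies bot.grasp_offset behind it (bot.grasp_offset is the distance from the TCP to the grasp point, in mm); z points along the fingers, y is the line along which they close (so a half turn about z gives the same grasp; the last joint's range is limited). The gripper opens to 85 mm and grips with 20 to 120 N. Pads are 22 mm wide; open, the fingers measure 114 mm over their backs; the gripper's body (76 mm by 85 mm) begins 54 mm behind the grasp point. The pads swing forward as they close: fully open they stand 13 mm farther back than shut.
Start: joints at [1.156, 0.383, 0.016, 1.37, -0.006, 1.388, -0.046], TCP at [215.403, -586.689, 231.279] pointing down, gripper open.
Joint ranges: [-2.95, 2.95], [-0.25, 2.06], [-1.52, 1.56], [0.18, 2.33], [-1.44, 4.58], [0.02, 2.06], [-3.01, 3.01]. Speed limits (rad/s): [2.39, 2.39, 3.01, 3.01, 3.14, 3.14, 3.14].

## Interface

Orientations are given as a unit quaternion [x, y, z, w].
In Python, from station import sensors, cams, job, bot gives the robot as it stands.
- The arm moves only by the tool send_rows, never from a script. Its argument "increments" is a list of rows, each an object of numbers: "wx", "wy", "wz": the turn, a rotation vector about the tool's x, y, z in rad; "dx", "dy", "dz": the shift along the tool's x, y, z in mm; "fingers": the opening, from 0 (shut) to 1 (fully open). A call has 1 to 10 rows; each row is the pose to reach, as a shift and turn from the pose commanded when the call began, along the tool's axes at that moment; what a row does not reach only later rows make up. A row lasts 1/10 s, in which the tool goes at most 50 mm and 8.59 degrees, less where a joint would pass 70% of its speed; a pose out of reach is approached as far as the arm can. A call with a gripper value outside its range is refused whole. The fingers move at their own pace and stop on an object; the grip force is fixed at half the most. Time passes only in rows, so rows that repeat a pose let the fingers close. It gives the time, the measured TCP pose, the force, the opening and the grip force at its end, in the units of the state.
- sensors.state(): the state, without advancing time (a new reading comes with each control period).
- cams.grab_frame(name): name is "scene" or "top" or "wrist"; returns a dict with "image" (480x640x3 uint8, red, green, blue), "range_z" (480x640 float32, mm along the optical axis (not along the pixel's ray), 0 where there is no reading), "fx", "fy", "cx", "cy" (pixels), "origin" and "rotation" of the camera in the world. Camera axes: x right, y down, z forward; pixel columns grow to the right and rows downward; lengths in mm; the calibration is good to about 2 mm. The wrist camera is an equidistant fisheye: a pixel r from the principal point sees the ray r / f radians off the axis. A picture is of the moment at which its call begins.
- job.sign_off(): hands the job in; it is judged then, once.
The state is a dict: "clock": time; "q": joint angles; "dq": joint speeds; "effort": joint torques, N m; "ee_pos": TCP position; "tool_rot": TCP orientation; "wrist_force": force on the tool from outside, world axes, zero at the start; "moment": the same for the moment, N m; "opening": finger opening in mm; "finger_force": force on a finger pad.
Only numpy, scipy, OpenCV 4.12 (cv2) and the standard library are available. Lean on these libraries where they do the work, as an engineer would, in place of code of your own. Each camera call takes 0.05 s, during which the arm holds its last target. There are 200 camera calls.

## Task

Pick up the tongued panel by its blue grip bar and, holding it tilted with the tongue edge low, feed the tongue under the upper lip of the dark grooved rail on the jig until you feel it reach the bottom of the groove; then, keeping it home, lower it flat so that the joint locks and the panel lies flat on the jig's baseboard, its ends in line with the rail's. Press gently, never hard enough to strain the joint (about 30 N is too much), let go, and leave the other things on the bench where they are.

Things in the scene. Friction and masses are not known exactly. Their poses are not given: they have to be found in the camera images.
- jig: Jig fixed to the bench: brown baseboard 184 x 184 x 18 mm carrying a dark grooved rail, 140 mm long (y -70 to 70), 24 mm high, groove open to +x. Origin on the bench under the seat point. z up, y along the rail, x away from it. Baseboard x -112 to 72, y -92 to 92. Two clamp knobs stand 12 mm above the rail at x -78, y 50 and -50.
- jig_seat (a point): Point on the baseboard's top, 18 mm above the bench; axes of the jig. A locked panel has its axes along these and the middle of its underside here, give or take the rail's setting: the rail is clamped in slots anywhere within 13 mm (along x) of its middle setting. The setting is not measured: find it by touch or sight.
- jig_groove (a point): Mouth of the groove for the rail's middle setting: 50 mm to -x of jig_seat, 10 mm up. Profile, mm, x from jig_seat and height over the baseboard: face x -50; upper lip x -64 to -50, height 16.5 to 24; groove bottom x -64; lower lip x -64 to -33, top at height 5, ending in a ridge x -38 to -33, 10 high. Add the rail's setting (+-13) to each x.
- panel_grip (a point): Middle of the blue grip bar of the tongued panel. Panel: pale wood, 140 mm long, 24 thick, 0.2 to 0.33 kg, flat on the bench left or right of the jig. Bar 14 (x) x 80 (y) mm, 24 to 66 mm over the panel's underside; this point is 46 over it. Axes: x away from the tongue, y along tongue and bar, z up.
- panel_tongue (a point): Middle of the tip of the panel's tongue (same axes), 63 mm to -x of the bar, 10 mm over the underside. The tongue is 6 mm thick (7 to 13 over the underside). It enters only with the far edge raised: 15 to 18 degrees is best; under 10 it is blocked by lip and ridge; over 20 the panel's body meets the upper lip before the tongue is home.
- panel_hook (a point): Lower edge of the hook below the tongue's root, 39.5 mm to -x of the bar, 5.5 over the underside. Hook x -50 to -39.5; then a notch to x -29, 12 high; lower body x -29 to 50; upper body x -41 to 50. The hook must drop behind the rail's ridge, else it rests on it and the panel stays tilted. Locked play: 1 mm inwards, 1.5 outwards.
- spare: Bystander: plain square-edged panel 100 x 140 x 24 mm, no tongue, with a red grip bar; on the other side of the jig. Origin under its middle.
- glue: Bystander: white glue bottle with red cap, 68 mm wide, 170 mm high. Origin under its middle.
- mallet: Bystander: dark round mallet standing on its head, 84 mm wide, 215 mm high. Origin under its middle.
- chisel: Bystander: chisel with blue handle lying flat, 260 x 30 x 28 mm. Origin under its ferrule.
- knife: Bystander: red utility knife lying flat, 160 x 30 x 20 mm. Origin under its middle.
- calculator: Bystander: black pocket calculator 150 x 80 x 16 mm. Origin under its middle.
- square: Bystander: try square lying flat, wooden stock and steel blade, 160 mm. Origin under its stock.
- tape: Bystander: yellow tape measure 70 x 65 x 35 mm. Origin under its middle.
Things that resemble listed ones, but are neither listed nor needed, are in the scene too. What is shaped like the part that bears panel_grip but pink or turquoise is not meant.

How it is judged:
By the outcome, as a careful person would: the job done as asked, in the order asked, and still so for the second after the job is handed in, with the robot touching nothing.
It also fails if it takes over 64 s, if anything falls off the work surface, if the arm or the gripper's body presses on something with over 40 N, if the wrist force passes 120 N, or if a joint passes its speed limit or range.

## Working session

There is one attempt and no reset: what is moved stays moved. The work goes in short steps, Python scripts to look and compute and a tool call to move; the robot and the scene stay as the last step left them, time stands still between calls to the robot, and variables do not carry over. Pictures are saved under pics/ and viewed, at most 10 in all, crops included, and the job is handed in when it is done.

Besides the shell and the picture viewer there is one more tool, called after ">>>" as name([rows], argument=value, ...), one row to a line, values as JSON. send_rows: Moves the arm, as the interface text tells. Its arguments: {"type":"object","properties":{"increments":{"type":"array"}},"required":["increments"]}

```bash
ls; mkdir -p pics
python3 - <<'E'
from station import sensors,cams,bot
import cv2,pickle
s=sensors.state(); print(s, bot.grasp_offset)
for n in("top","scene"):
    f=cams.grab_frame(n); pickle.dump(f,open(n+'0.pkl','wb')); cv2.imwrite(f'pics/{n}0.png',f['image'][...,::-1]); print(n,f['fx'],f['cx'],f['cy'],f['origin'],f['rotation'])
E
```

```text
pics
{'clock': 0.0, 'q': array([ 1.15611734,  0.38421392,  0.01635214,  1.37116078, -0.00630682,
        1.38820101, -0.04652133]), 'dq': array([-8.05281143e-04, -2.16601878e-03, -3.65621053e-04,  3.49045285e-04,
        8.06347865e-04,  5.16420064e-06, -7.31648022e-05]), 'effort': array([-7.79158581e-04, -6.27597213e+01,  8.44520442e-01, -3.71822226e+01,
        1.66358060e-02,  1.44197312e-02,  9.50003391e-05]), 'ee_pos': array([ 215.22865385, -586.23334632,  230.29079587]), 'tool_rot': array([ 9.84565450e-01,  1.75014112e-01, -1.78754284e-04, -9.50534279e-04]), 'wrist_force': array([-0.63586346,  0.99329647, -0.29955039]), 'moment': array([-0.04451307, -0.04325628, -0.04479885]), 'finger_force': 0.0, 'opening': 85.74545407527967} 18.700000000000003
top 496.5379388267604 328.5626700889902 243.17256858485078 [ 415.27607009  -24.820324   1432.55676271] [ 0.71009531 -0.70288224  0.02099002 -0.03578588]
scene 504.12385843487596 325.2568575327308 240.07325166403592 [1385.79000984  589.15242931  696.22515441] [ 0.39668459  0.77934734 -0.42832727 -0.22758473]
```

View pics/top0.png

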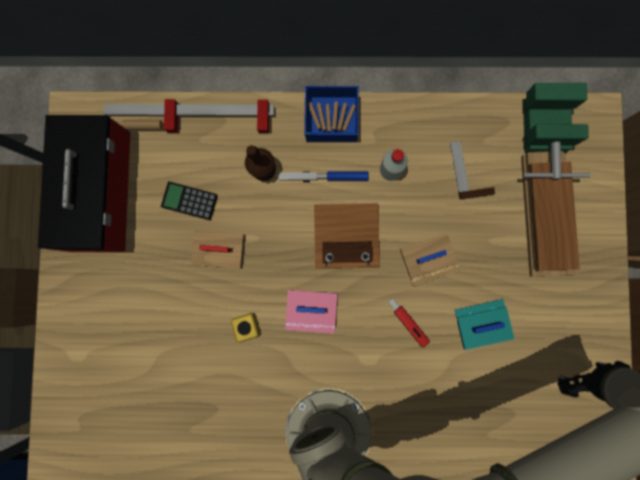

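View pics/scene0.png

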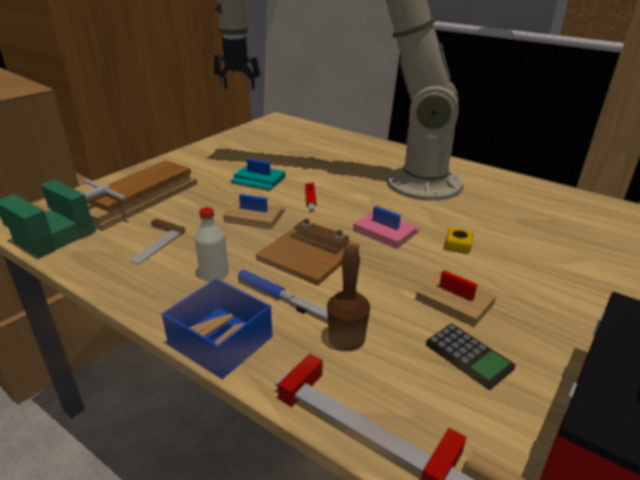

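The top view shows the pale panel with the blue bar at about (432,258) and its tongue towards the robot. The jig is at about (347,237) with its rail at about (347,252) on the robot's side, the groove opening away. The knife is near (410,323).

```bash
cat > h.py <<'E'
import numpy as np,cv2,pickle
from scipy.spatial.transform import Rotation as R
def cloud(f):
    v,u=np.mgrid[0:480,0:640].astype(float); z=f['range_z'].astype(float)
    X=(u-f['cx'])/f['fx'];Y=(v-f['cy'])/f['fy']
    if f.get('fish'):
        r=np.hypot(X,Y);k=np.where(r>1e-6,np.tan(np.minimum(r,1.5))/np.maximum(r,1e-6),1);X=X*k;Y=Y*k
    rot=np.array(f['rotation']); M=R.from_quat(rot).as_matrix() if rot.size==4 else rot
    P=np.stack([X*z,Y*z,z],-1)@M.T+np.array(f['origin']); P[z<=0]=np.nan
    return P
def rect(P,m):
    p=P[m][:,:2]; c,s,a=cv2.minAreaRect(p.astype(np.float32)); return np.round(c,1),np.round(s,1),round(a,1),round(float(np.nanmedian(P[m][:,2])),1)
E
python3 - <<'E'
from h import *
f=pickle.load(open('top0.pkl','rb'));P=cloud(f);hsv=cv2.cvtColor(f['image'],cv2.COLOR_RGB2HSV)
roi=np.zeros((480,640),bool)
def box(a,b,c,d): m=roi.copy();m[b:d,a:c]=1;return m
z=P[...,2]; print('table',np.nanmedian(z[350:400,150:250]))
b=box(395,230,465,290)
print('bar',rect(P,b&(hsv[...,0]>100)&(hsv[...,0]<130)&(hsv[...,1]>120)), 'z>50',rect(P,b&(z>50)))
print('panel z15-40',rect(P,b&(z>14)&(z<40)),'z>19',rect(P,b&(z>20)&(z<32)),'lo',rect(P,b&(z>9)&(z<17)))
j=box(300,190,395,285)
print('base',rect(P,j&(z>12)),'rail',rect(P,j&(z>34)&(z<48)),'knob',rect(P,j&(z>48)))
im=cv2.resize(f['image'][190:300,290:480],None,fx=4,fy=4,interpolation=cv2.INTER_CUBIC)
cv2.imwrite('pics/c1.png',cv2.convertScaleAbs(im[...,::-1],alpha=1.7))
E
```

```text
table 1.6509931447857298
bar (array([ 491.2, -278.7]), array([ 8.6, 76.6]), 19.0, 67.2) z>50 (array([ 491. , -279.4]), array([13.1, 79.3]), 19.1, 67.1)
panel z15-40 (array([ 485.1, -282.5]), array([112.8, 141.7]), 19.5, 24.3) z>19 (array([ 485.9, -282.1]), array([112.3, 141.2]), 20.0, 25.0) lo (array([ 486.4, -289.3]), array([149.2, 178.9]), 2.2, 13.6)
base (array([556.1, -39.1]), array([211.8, 198. ]), 3.8, 20.4) rail (array([502.1, -46.3]), array([ 55.4, 140.2]), 2.3, 42.9) knob (array([495.2, -49.8]), array([ 38.6, 123.4]), 2.4, 51.4)
```

View pics/c1.png

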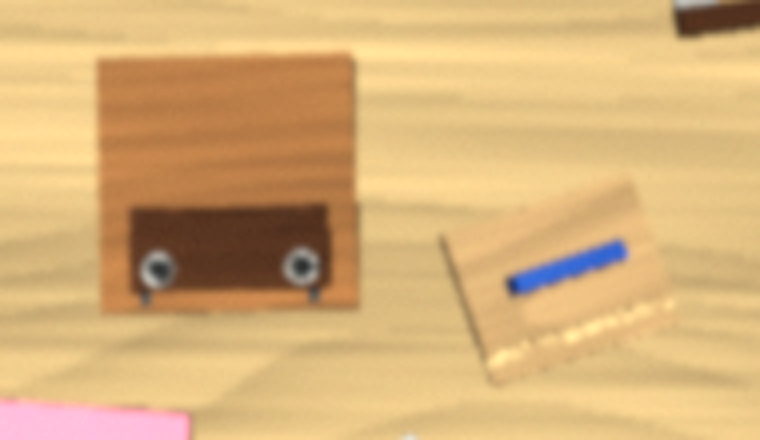

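The crop shows the blue bar at about 19.5° yaw and the bright tongue edge at the bottom, towards the robot. The jig is turned by only 2–4°. I'll move the wrist camera above both for a finer look.

```bash
cat >> h.py <<'E'
def quat(yaw,tilt=0):
    "tool pointing down, tool y = panel x at yaw deg, then far edge raised by tilt deg"
    c,s=np.cos(np.radians(yaw)),np.sin(np.radians(yaw))
    x=np.array([-s,c,0]);y=np.array([c,s,0]);
    M=np.stack([x,y,[0,0,-1]],1)  # x cross y = -z
    return R.from_rotvec(x*np.radians(-tilt))*R.from_matrix(M)
def inc(p0,R0,p1,R1):
    d=R0.inv().apply(np.array(p1)-np.array(p0)); w=(R0.inv()*R1).as_rotvec()
    return 'd',np.round(d,1),'w',np.round(w,4),'n',round(max(np.linalg.norm(d)/50,np.degrees(np.linalg.norm(w))/8.59),1)
E
python3 - <<'E'
from h import *
from station import sensors
s=sensors.state();q=R.from_quat(s['tool_rot'])
print(q.as_matrix().round(3),quat(19.5).as_matrix().round(3))
print(inc([215.4,-586.7,231.3],q,[520,-170,330],quat(19.5)))
E
```

```text
[[ 0.939  0.345 -0.001]
 [ 0.345 -0.939  0.002]
 [-0.    -0.002 -1.   ]] [[-0.334  0.943  0.   ]
 [ 0.943  0.334  0.   ]
 [ 0.     0.    -1.   ]]
('d', array([ 429.5, -286.4,  -98.2]), 'w', array([-1.4000e-03, -1.3000e-03, -1.5593e+00]), 'n', np.float64(10.5))
```

>>> send_rows([
  {"dx":430,"dy":-286,"dz":-98,"wz":-1.559,"fingers":1},
  {"dx":430,"dy":-286,"dz":-98,"wz":-1.559},
  {"dx":430,"dy":-286,"dz":-98,"wz":-1.559},
  {"dx":430,"dy":-286,"dz":-98,"wz":-1.559},
  {"dx":430,"dy":-286,"dz":-98,"wz":-1.559},
  {"dx":430,"dy":-286,"dz":-98,"wz":-1.559},
  {"dx":430,"dy":-286,"dz":-98,"wz":-1.559},
  {"dx":430,"dy":-286,"dz":-98,"wz":-1.559},
  {"dx":430,"dy":-286,"dz":-98,"wz":-1.559},
  {"dx":430,"dy":-286,"dz":-98,"wz":-1.559},
])

```text
schema error: expected keys wx, wy, wz, dx, dy, dz, fingers
```

>>> send_rows([
  {"dx":430,"dy":-286,"dz":-98,"wx":0,"wy":0,"wz":-1.559,"fingers":1},
  {"dx":430,"dy":-286,"dz":-98,"wx":0,"wy":0,"wz":-1.559,"fingers":1},
  {"dx":430,"dy":-286,"dz":-98,"wx":0,"wy":0,"wz":-1.559,"fingers":1},
  {"dx":430,"dy":-286,"dz":-98,"wx":0,"wy":0,"wz":-1.559,"fingers":1},
  {"dx":430,"dy":-286,"dz":-98,"wx":0,"wy":0,"wz":-1.559,"fingers":1},
  {"dx":430,"dy":-286,"dz":-98,"wx":0,"wy":0,"wz":-1.559,"fingers":1},
  {"dx":430,"dy":-286,"dz":-98,"wx":0,"wy":0,"wz":-1.559,"fingers":1},
  {"dx":430,"dy":-286,"dz":-98,"wx":0,"wy":0,"wz":-1.559,"fingers":1},
  {"dx":430,"dy":-286,"dz":-98,"wx":0,"wy":0,"wz":-1.559,"fingers":1},
  {"dx":430,"dy":-286,"dz":-98,"wx":0,"wy":0,"wz":-1.559,"fingers":1},
])

```text
clock: 1.1
ee_pos: [506.2, -188.6, 324.8]
tool_rot: [0.599, 0.801, -0.0, -0.0]
wrist_force: [0.0, -0.1, 0.3]
opening: 86.0
finger_force: 0.0
```

Run:
```python
from h import *
from station import sensors,cams
f=cams.grab_frame('wrist');f['fish']=1;pickle.dump(f,open('w1.pkl','wb'));cv2.imwrite('pics/w1.png',f['image'][...,::-1])
print(sensors.state()['ee_pos'],R.from_quat(sensors.state()['tool_rot']).as_matrix().round(3),f['origin'],R.from_quat(f['rotation']).as_matrix().round(2),f['fx'])
```

```text
[ 510.86630143 -179.25574539  326.24517205] [[-0.303  0.953  0.004]
 [ 0.953  0.303  0.004]
 [ 0.002  0.005 -1.   ]] [ 485.35053823 -115.63949237  466.72309068] [[ 0.96  0.27  0.08]
 [ 0.28 -0.92 -0.28]
 [-0.    0.3  -0.96]] 371.64829954431775
```

View pics/w1.png

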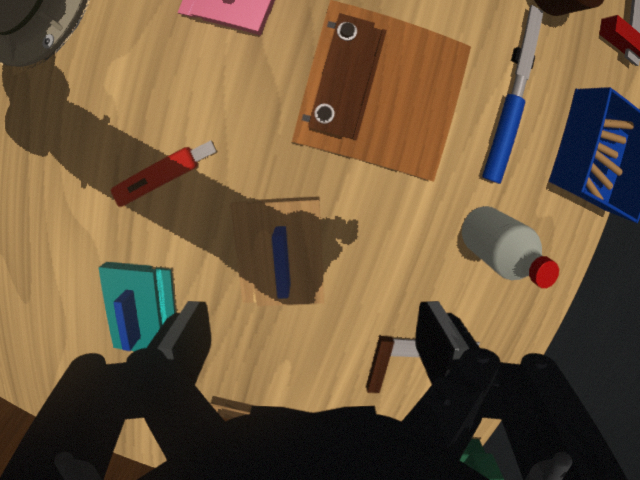

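The wrist picture shows the panel bar at (281,262), in the arm's shadow, and the whole jig at (380,90) with the rail's knobs at (347,30) and (324,113). Next I'll measure from depth.

Run:
```python
from h import *
from station import cams,sensors
g=cams.grab_frame('wrist');g['fish']=1;pickle.dump(g,open('w2.pkl','wb'));print(sensors.state()['ee_pos'])
for n in ('w1','w2','top0'):
    f=pickle.load(open(n+'.pkl','rb'));P=cloud(f)
    x,y,z=np.moveaxis(P,-1,0);hsv=cv2.cvtColor(f['image'],cv2.COLOR_RGB2HSV)
    near=(abs(x-490)<110)&(abs(y+280)<100)
    print(n,'table',np.nanmedian(z[near&(z<9)]))
    print(' bar',rect(P,near&(z>60)&(z<72)),'panel',rect(P,near&(z>21)&(z<28)))
    j=(abs(x-550)<150)&(abs(y+42)<125)
    print(' base',rect(P,j&(z>15)&(z<22)),'rail',rect(P,j&(z>38)&(z<46)),'knob',rect(P,j&(z>50)&(z<60)))
```

```text
[ 509.33195915 -182.17781391  325.61324198]
w1 table -0.7971071755675325
 bar (array([ 494.5, -281. ]), array([14.9, 80.3]), 18.9, 64.9) panel (array([ 498. , -279.2]), array([ 92.1, 140.4]), 19.8, 23.2)
 base (array([554.5, -45.4]), array([185.1, 185.3]), 1.9, 17.4) rail (array([498.4, -47.3]), array([ 42.9, 141.3]), 1.9, 41.5) knob (array([491.1, -47.7]), array([ 16.4, 114.7]), 1.6, 53.4)
w2 table -0.8095718699404415
 bar (array([ 493.9, -280.6]), array([15.1, 78.7]), 19.8, 65.0) panel (array([ 498.8, -279.7]), array([ 92.2, 140.9]), 19.1, 23.2)
 base (array([554.6, -45.4]), array([185.4, 185.2]), 1.9, 17.4) rail (array([498.4, -47.3]), array([ 42.9, 140.6]), 1.8, 41.5) knob (array([491.3, -47.5]), array([ 15.3, 114.5]), 1.5, 53.4)
top0 table 0.9283868935826831
 bar (array([ 491.1, -279.8]), array([13. , 78.5]), 19.0, 67.2) panel (array([ 490.3, -280.4]), array([102. , 141.1]), 19.7, 24.7)
 base (array([551.8, -44.9]), array([184.4, 184. ]), 1.9, 18.8) rail (array([495.8, -46.4]), array([ 42.4, 140.2]), 2.7, 42.6) knob (array([490.4, -45.6]), array([113.8,  28.6]), 86.2, 54.6)
```

```bash
cat >> h.py <<'E'
def to(p,Rt):
    from station import sensors
    s=sensors.state();return inc(s['ee_pos'],R.from_quat(s['tool_rot']),p,Rt),'at',s['ee_pos'].round(1),s['clock'],s['wrist_force'].round(1)
E
python3 - <<'E'
from h import *
print(to([493,-280.5,110],quat(19.4)))
E
```

```text
(('d', array([-89.6, -45.3, 215.3]), 'w', array([ 0.0038, -0.002 , -0.0404]), 'n', np.float64(4.8)), 'at', array([ 509.3, -182.2,  325.6]), 1.2, array([-0.1, -0.1,  0.2]))
```

>>> send_rows([
  {"dx":-89.6,"dy":-45.3,"dz":120,"wx":0.004,"wy":-0.002,"wz":-0.04,"fingers":1},
  {"dx":-89.6,"dy":-45.3,"dz":170,"wx":0.004,"wy":-0.002,"wz":-0.04,"fingers":1},
  {"dx":-89.6,"dy":-45.3,"dz":215,"wx":0.004,"wy":-0.002,"wz":-0.04,"fingers":1},
  {"dx":-89.6,"dy":-45.3,"dz":215,"wx":0.004,"wy":-0.002,"wz":-0.04,"fingers":1},
  {"dx":-89.6,"dy":-45.3,"dz":215,"wx":0.004,"wy":-0.002,"wz":-0.04,"fingers":1},
  {"dx":-89.6,"dy":-45.3,"dz":215,"wx":0.004,"wy":-0.002,"wz":-0.04,"fingers":1},
  {"dx":-89.6,"dy":-45.3,"dz":215,"wx":0.004,"wy":-0.002,"wz":-0.04,"fingers":1},
  {"dx":-89.6,"dy":-45.3,"dz":215,"wx":0.004,"wy":-0.002,"wz":-0.04,"fingers":1},
])

```text
clock: 2.0
ee_pos: [488.9, -288.5, 112.2]
tool_rot: [0.584, 0.811, -0.002, 0.001]
wrist_force: [-0.2, 0.5, 0.9]
opening: 85.5
finger_force: 0.0
```

Run:
```python
from h import *
from station import cams
f=cams.grab_frame('wrist');f['fish']=1;P=cloud(f);x,y,z=np.moveaxis(P,-1,0)
near=(abs(x-492)<60)&(abs(y+280)<60);hsv=cv2.cvtColor(f['image'],cv2.COLOR_RGB2HSV)
print(rect(P,near&(z>58)&(z<72)&(hsv[...,0]>100)&(hsv[...,0]<130)&(hsv[...,1]>100)))
cv2.imwrite('pics/w3.png',f['image'][...,::-1])
print(to([493,-280.5,30],quat(19.4)))
```

```text
(array([ 493.9, -280.8]), array([13.6, 79.6]), 19.7, 65.2)
(('d', array([ 6.8,  6.4, 82.4]), 'w', array([-0.0008,  0.0049, -0.016 ]), 'n', np.float64(1.7)), 'at', array([ 489. , -288.6,  112.4]), 2.05, array([-0.2, -1.3,  0.2]))
```

View pics/w3.png

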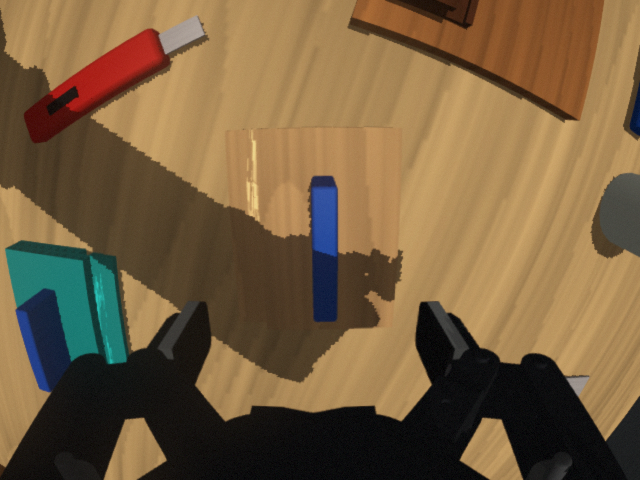

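The bar is at about (325,250), between the open fingers and aligned with them; the tongue is on its left side. I'll descend and close.

>>> send_rows([
  {"dx":6.8,"dy":6.6,"dz":30,"wx":0,"wy":0.005,"wz":-0.014,"fingers":1},
  {"dx":6.8,"dy":6.6,"dz":60,"wx":0,"wy":0.005,"wz":-0.014,"fingers":1},
  {"dx":6.8,"dy":6.6,"dz":82.4,"wx":0,"wy":0.005,"wz":-0.014,"fingers":1},
  {"dx":6.8,"dy":6.6,"dz":82.4,"wx":0,"wy":0.005,"wz":-0.014,"fingers":1},
  {"dx":6.8,"dy":6.6,"dz":82.4,"wx":0,"wy":0.005,"wz":-0.014,"fingers":1},
  {"dx":6.8,"dy":6.6,"dz":82.4,"wx":0,"wy":0.005,"wz":-0.014,"fingers":1},
])

```text
clock: 2.65
ee_pos: [492.5, -281.2, 29.6]
tool_rot: [0.579, 0.815, -0.001, -0.001]
wrist_force: [0.5, -0.3, -0.6]
opening: 85.8
finger_force: 0.0
```

Run:
```python
from h import *
print(to([493.5,-280.5,30],quat(19.5)))
```

```text
(('d', array([ 0.3,  1.2, -0.4]), 'w', array([-0.0015, -0.0003, -0.005 ]), 'n', np.float64(0.0)), 'at', array([ 492.5, -281.2,   29.6]), 2.65, array([ 0.5, -0.3, -0.6]))
```

>>> send_rows([
  {"dx":0,"dy":1,"dz":0,"wx":0,"wy":0,"wz":-0.003,"fingers":0},
  {"dx":0,"dy":1,"dz":0,"wx":0,"wy":0,"wz":-0.003,"fingers":0},
  {"dx":0,"dy":1,"dz":0,"wx":0,"wy":0,"wz":-0.003,"fingers":0},
  {"dx":0,"dy":1,"dz":0,"wx":0,"wy":0,"wz":-0.003,"fingers":0},
  {"dx":0,"dy":1,"dz":0,"wx":0,"wy":0,"wz":-0.003,"fingers":0},
  {"dx":0,"dy":1,"dz":0,"wx":0,"wy":0,"wz":-0.003,"fingers":0},
  {"dx":0,"dy":1,"dz":0,"wx":0,"wy":0,"wz":-0.003,"fingers":0},
  {"dx":0,"dy":1,"dz":0,"wx":0,"wy":0,"wz":-0.003,"fingers":0},
  {"dx":0,"dy":1,"dz":0,"wx":0,"wy":0,"wz":-0.003,"fingers":0},
  {"dx":0,"dy":1,"dz":0,"wx":0,"wy":0,"wz":-0.003,"fingers":0},
])

```text
clock: 3.65
ee_pos: [491.8, -280.5, 27.3]
tool_rot: [0.578, 0.816, -0.001, -0.002]
wrist_force: [-1.6, 0.6, 5.4]
opening: 13.1
finger_force: 58.9
```

Run:
```python
from h import *
print(to([493.5,-280.5,110],quat(19.5)))
```

```text
(('d', array([ -0.3,   1.3, -82.7]), 'w', array([-0.0038, -0.003 , -0.0024]), 'n', np.float64(1.7)), 'at', array([ 491.8, -280.5,   27.3]), 3.65, array([-1.6,  0.6,  5.4]))
```

The bar is gripped (13.1 mm, 59 N). Next come the lift and the carry along x≈490, clear of the glue bottle.

Run:
```python
from h import *
print(to([491.8,-280.5,150],quat(19.5)));print(to([500,-46,150],quat(1.9)))
```

```text
(('d', array([   0.4,   -0.5, -122.7]), 'w', array([-0.0038, -0.003 , -0.0024]), 'n', np.float64(2.5)), 'at', array([ 491.8, -280.5,   27.3]), 3.65, array([-1.6,  0.6,  5.4]))
(('d', array([ 218.9,   85. , -122.4]), 'w', array([-0.0042, -0.0024,  0.3048]), 'n', np.float64(5.3)), 'at', array([ 491.8, -280.5,   27.3]), 3.65, array([-1.6,  0.6,  5.4]))
```

>>> send_rows([
  {"dx":0,"dy":0,"dz":-20,"wx":-0.004,"wy":-0.003,"wz":0,"fingers":0},
  {"dx":0,"dy":0,"dz":-50,"wx":-0.004,"wy":-0.003,"wz":0,"fingers":0},
  {"dx":0,"dy":0,"dz":-90,"wx":-0.004,"wy":-0.003,"wz":0,"fingers":0},
  {"dx":20,"dy":8,"dz":-122,"wx":-0.004,"wy":-0.003,"wz":0.03,"fingers":0},
  {"dx":60,"dy":23,"dz":-122,"wx":-0.004,"wy":-0.003,"wz":0.09,"fingers":0},
  {"dx":105,"dy":41,"dz":-122,"wx":-0.004,"wy":-0.003,"wz":0.16,"fingers":0},
  {"dx":150,"dy":58,"dz":-122,"wx":-0.004,"wy":-0.003,"wz":0.22,"fingers":0},
  {"dx":190,"dy":74,"dz":-122,"wx":-0.004,"wy":-0.003,"wz":0.27,"fingers":0},
  {"dx":219,"dy":85,"dz":-122,"wx":-0.004,"wy":-0.003,"wz":0.305,"fingers":0},
  {"dx":219,"dy":85,"dz":-122,"wx":-0.004,"wy":-0.003,"wz":0.305,"fingers":0},
])

```text
clock: 4.65
ee_pos: [499.5, -39.6, 149.1]
tool_rot: [0.693, 0.721, 0.0, -0.001]
wrist_force: [0.3, 0.2, -1.2]
opening: 13.4
finger_force: 58.7
```

Run:
```python
from h import *
from station import sensors
print(to([610,-42.7,150],quat(1.9,16.5)));print(sensors.state()['q'].round(2),sensors.state()['finger_force'])
```

```text
(('d', array([ -7.5, 110.3,  -1. ]), 'w', array([-0.2888, -0.0027,  0.007 ]), 'n', np.float64(2.2)), 'at', array([499.5, -39.6, 149.1]), 4.65, array([ 0.3,  0.2, -1.2]))
[ 0.47  0.22 -0.52  1.8   0.11  1.15 -0.04] 58.67566645145416
```

>>> send_rows([
  {"dx":-5,"dy":35,"dz":-1,"wx":-0.08,"wy":-0.001,"wz":0.002,"fingers":0},
  {"dx":-5,"dy":75,"dz":-1,"wx":-0.18,"wy":-0.003,"wz":0.005,"fingers":0},
  {"dx":-5,"dy":110,"dz":-1,"wx":-0.289,"wy":-0.003,"wz":0.007,"fingers":0},
  {"dx":-5,"dy":110,"dz":-1,"wx":-0.289,"wy":-0.003,"wz":0.007,"fingers":0},
  {"dx":-5,"dy":110,"dz":-1,"wx":-0.289,"wy":-0.003,"wz":0.007,"fingers":0},
  {"dx":-5,"dy":110,"dz":-1,"wx":-0.289,"wy":-0.003,"wz":0.007,"fingers":0},
  {"dx":-5,"dy":110,"dz":-1,"wx":-0.289,"wy":-0.003,"wz":0.007,"fingers":0},
])

```text
clock: 5.35
ee_pos: [609.5, -47.4, 150.3]
tool_rot: [0.691, 0.709, 0.102, 0.101]
wrist_force: [-1.2, -0.7, -1.7]
opening: 13.5
finger_force: 59.3
```

Run:
```python
from h import *
from station import cams,sensors
f=cams.grab_frame('wrist');f['fish']=1;pickle.dump(f,open('w4.pkl','wb'));cv2.imwrite('pics/w4.png',f['image'][...,::-1])
s=sensors.state();print(s['wrist_force'],s['ee_pos'],R.from_quat(s['tool_rot']).as_matrix().round(3))
P=cloud(f);x,y,z=np.moveaxis(P,-1,0);j=(abs(x-550)<150)&(abs(y+42)<125)
print(' base',rect(P,j&(z>15)&(z<22)),'rail',rect(P,j&(z>38)&(z<46)&(x<530)))
# panel in tool frame
Q=R.from_quat(s['tool_rot']).inv().apply((P-s['ee_pos']).reshape(-1,3)).reshape(P.shape)
t=(abs(Q[...,2]-3.3)<4)&(abs(Q[...,0])<100)&(abs(Q[...,1])<100);print('paneltop tool',rect(Q,t),t.sum())
t=(Q[...,2]<-34)&(Q[...,2]>-44)&(abs(Q[...,0])<60)&(abs(Q[...,1])<10);print('bar tool',rect(Q,t),t.sum())
```

```text
[ 1.02565544 -0.5018856  -2.52033627] [609.69166974 -47.33998497 150.38346728] [[-0.026  0.959  0.284]
 [ 1.     0.025  0.005]
 [-0.003  0.284 -0.959]]
 base (array([554.5, -46.2]), array([184.8, 185.4]), 1.9, 17.4) rail (array([498.5, -47.9]), array([ 43.4, 141.1]), 1.9, 41.3)
paneltop tool (array([2.7, 4.7]), array([ 91.9, 131.8]), 89.9, 4.3) 33669
bar tool (array([7.3, 0.1]), array([20. , 63.4]), 88.1, -37.6) 7412
```

View pics/w4.png

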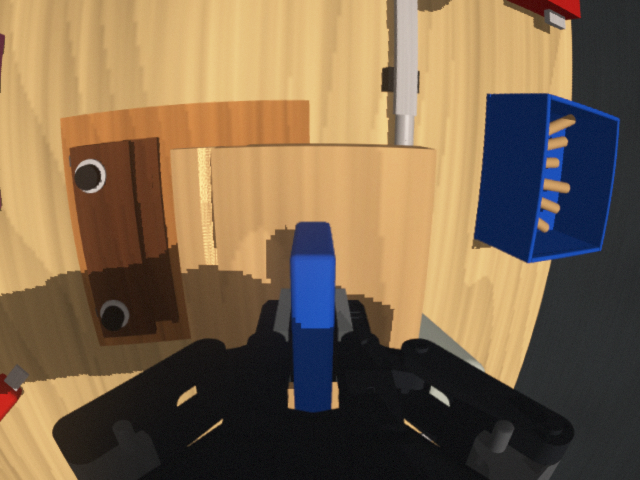

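The picture shows the panel tilted over the board, with the rail at (130,235) and the tongue strip at (205,200). It sits about 1.2 mm off along the bar, which I've accounted for. Next I'll descend to the entry line.

Run:
```python
from h import *
print(to([605.4,-42.8,73.9],quat(1.9,16.5)))
```

```text
(('d', array([  4.8, -25.7,  72.1]), 'w', array([-0.0001,  0.0046, -0.0065]), 'n', np.float64(1.5)), 'at', array([609.7, -47.3, 150.4]), 5.4, array([ 1. , -0.5, -2.5]))
```

>>> send_rows([
  {"dx":4.8,"dy":-6,"dz":18,"wx":0,"wy":0.005,"wz":-0.007,"fingers":0},
  {"dx":4.8,"dy":-14,"dz":40,"wx":0,"wy":0.005,"wz":-0.007,"fingers":0},
  {"dx":4.8,"dy":-21,"dz":60,"wx":0,"wy":0.005,"wz":-0.007,"fingers":0},
  {"dx":4.8,"dy":-25.7,"dz":72,"wx":0,"wy":0.005,"wz":-0.007,"fingers":0},
  {"dx":4.8,"dy":-25.7,"dz":72,"wx":0,"wy":0.005,"wz":-0.007,"fingers":0},
  {"dx":4.8,"dy":-25.7,"dz":72,"wx":0,"wy":0.005,"wz":-0.007,"fingers":0},
  {"dx":4.8,"dy":-25.7,"dz":72,"wx":0,"wy":0.005,"wz":-0.007,"fingers":0},
  {"dx":4.8,"dy":-25.7,"dz":72,"wx":0,"wy":0.005,"wz":-0.007,"fingers":0},
])

```text
clock: 6.2
ee_pos: [606.6, -42.7, 75.4]
tool_rot: [0.688, 0.711, 0.104, 0.101]
wrist_force: [0.2, -0.7, -2.8]
opening: 13.1
finger_force: 59.2
```

```bash
cat > chk.py <<'E'
from h import *
from station import sensors
import time
s=sensors.state();T=R.from_quat(s['tool_rot']);H=np.array([562.3,-44.2,61.1])
m=T.as_matrix();print('t',s['clock'],'pos',s['ee_pos'].round(2),'F',s['wrist_force'].round(1),'tilt',np.degrees(np.arcsin(m[2,1])).round(2),'yaw',np.degrees(np.arctan2(m[1,1],m[0,1])).round(2),'M',s['moment'].round(2),'grip',s['opening'])
print('rel home in panel axes',quat(1.9,16.5).inv().apply(s['ee_pos']-H).round(2))
E
python3 chk.py; python3 -c "
from h import *
print(to([562.3,-44.2,61.1],quat(1.9,16.5)))"
```

```text
t 6.2 pos [606.62 -42.71  75.38] F [ 0.2 -0.7 -2.8] tilt 16.65 yaw 1.94 M [-0.03  0.41 -0.03] grip 13.146849537290292
rel home in panel axes [ 2.000e-02  4.657e+01 -1.100e+00]
(('d', array([  0. , -46.6,   1. ]), 'w', array([ 0.0027, -0.0001,  0.0006]), 'n', np.float64(0.9)), 'at', array([606.6, -42.7,  75.4]), 6.2, array([ 0.2, -0.7, -2.8]))
```

>>> send_rows([
  {"dx":0,"dy":-10,"dz":1,"wx":0,"wy":0,"wz":0,"fingers":0},
  {"dx":0,"dy":-20,"dz":1,"wx":0,"wy":0,"wz":0,"fingers":0},
  {"dx":0,"dy":-27,"dz":1,"wx":0,"wy":0,"wz":0,"fingers":0},
  {"dx":0,"dy":-31,"dz":1,"wx":0,"wy":0,"wz":0,"fingers":0},
  {"dx":0,"dy":-32,"dz":1,"wx":0,"wy":0,"wz":0,"fingers":0},
  {"dx":0,"dy":-32,"dz":1,"wx":0,"wy":0,"wz":0,"fingers":0},
  {"dx":0,"dy":-32,"dz":1,"wx":0,"wy":0,"wz":0,"fingers":0},
])

```text
clock: 6.9
ee_pos: [575.8, -43.7, 64.2]
tool_rot: [0.688, 0.711, 0.104, 0.1]
wrist_force: [-0.7, 0.4, -2.7]
opening: 12.9
finger_force: 59.3
```

```bash
python3 chk.py
python3 - <<'E'
from h import *
from station import cams
f=cams.grab_frame('wrist');f['fish']=1;pickle.dump(f,open('w5.pkl','wb'))
P=cloud(f);x,y,z=np.moveaxis(P,-1,0)
n=(abs(x-498)<40)&(z>38)&(z<46)&(x<530);print('rail',rect(P,n))
cv2.imwrite('pics/w5.png',cv2.convertScaleAbs(f['image'][100:400,20:340,::-1],alpha=1.5))
E
```

```text
t 6.9 pos [575.76 -43.66  64.25] F [-0.7  0.4 -2.7] tilt 16.57 yaw 1.93 M [0.07 0.45 0.01] grip 12.892054939461566
rel home in panel axes [ 0.1  13.81  0.81]
rail (array([498.4, -44. ]), array([ 42.9, 133. ]), 1.9, 41.3)
```

View pics/w5.png

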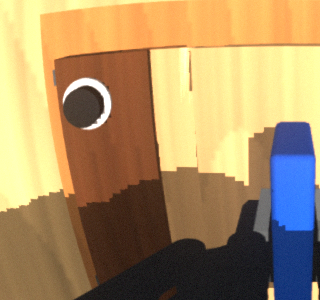

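The tongue edge is at the rail's mouth around (190,70) in the crop, and the panel's far end is about level with the rail's. Now I'll feed it in by small steps.

>>> send_rows([
  {"dx":0,"dy":-2,"dz":-0.7,"wx":0,"wy":0,"wz":0,"fingers":0},
  {"dx":0,"dy":-4,"dz":-0.7,"wx":0,"wy":0,"wz":0,"fingers":0},
  {"dx":0,"dy":-6,"dz":-0.7,"wx":0,"wy":0,"wz":0,"fingers":0},
  {"dx":0,"dy":-7,"dz":-0.7,"wx":0,"wy":0,"wz":0,"fingers":0},
  {"dx":0,"dy":-7,"dz":-0.7,"wx":0,"wy":0,"wz":0,"fingers":0},
  {"dx":0,"dy":-7,"dz":-0.7,"wx":0,"wy":0,"wz":0,"fingers":0},
])

```text
clock: 7.55
ee_pos: [568.5, -43.9, 62.8]
tool_rot: [0.688, 0.711, 0.104, 0.1]
wrist_force: [0.2, 0.9, -2.0]
opening: 13.3
finger_force: 59.3
```

```bash
python3 chk.py
python3 - <<'E'
from h import *
f=pickle.load(open('w5.pkl','rb'));P=cloud(f).reshape(-1,3)
J=R.from_euler('z',-1.9,degrees=True).apply(P-[574.5,-45.2,0])
x,y,z=J.T
a=(z>39)&(z<44)&(x<-56)&(x>-90);print('rail end',np.nanpercentile(y[a],[99.5,99.9]))
T=R.from_quat([0.688,0.711,0.104,0.1]);Q=T.inv().apply(P-[575.8,-43.7,64.2])
b=(abs(Q[:,2]-4)<3)&(Q[:,1]<45)&(Q[:,1]>-38)&(abs(Q[:,0])<90);print('panel end',np.nanpercentile(y[b],[99.5,99.9]),np.nanpercentile(Q[b,0],99.5))
E
```

```text
t 7.55 pos [568.54 -43.91  62.76] F [ 0.2  0.9 -2. ] tilt 16.55 yaw 1.94 M [-0.01  0.46  0.01] grip 13.29443917211531
rel home in panel axes [0.08 6.46 0.19]
rail end [69.71991563 70.05162496]
panel end [69.75910801 70.04972713] 68.29598605688494
```

The ends agree to about 0.1 mm and there is no contact yet. I'll continue.

>>> send_rows([
  {"dx":0,"dy":-1.5,"dz":0,"wx":0,"wy":0,"wz":0,"fingers":0},
  {"dx":0,"dy":-3,"dz":0,"wx":0,"wy":0,"wz":0,"fingers":0},
  {"dx":0,"dy":-4,"dz":0,"wx":0,"wy":0,"wz":0,"fingers":0},
  {"dx":0,"dy":-4,"dz":0,"wx":0,"wy":0,"wz":0,"fingers":0},
  {"dx":0,"dy":-4,"dz":0,"wx":0,"wy":0,"wz":0,"fingers":0},
])

```text
clock: 8.05
ee_pos: [564.6, -44.1, 61.6]
tool_rot: [0.688, 0.711, 0.104, 0.1]
wrist_force: [-0.3, -0.1, -2.0]
opening: 13.5
finger_force: 59.3
```

```bash
python3 chk.py
```

```text
t 8.05 pos [564.62 -44.07  61.56] F [-0.3 -0.1 -2. ] tilt 16.54 yaw 1.93 M [-0.01  0.47 -0.01] grip 13.483923017558698
rel home in panel axes [0.05 2.36 0.22]
```

>>> send_rows([
  {"dx":0,"dy":-0.7,"dz":0,"wx":0,"wy":0,"wz":0,"fingers":0},
  {"dx":0,"dy":-1.3,"dz":0,"wx":0,"wy":0,"wz":0,"fingers":0},
  {"dx":0,"dy":-1.3,"dz":0,"wx":0,"wy":0,"wz":0,"fingers":0},
])

```text
clock: 8.35
ee_pos: [563.3, -44.1, 61.1]
tool_rot: [0.688, 0.711, 0.103, 0.1]
wrist_force: [0.3, -0.1, -1.8]
opening: 13.4
finger_force: 59.3
```

```bash
python3 chk.py
```

```text
t 8.35 pos [563.26 -44.07  61.1 ] F [ 0.3 -0.1 -1.8] tilt 16.53 yaw 1.93 M [-0.02  0.45  0.03] grip 13.374388353742772
rel home in panel axes [0.1  0.92 0.27]
```

>>> send_rows([
  {"dx":0,"dy":-0.5,"dz":0,"wx":0,"wy":0,"wz":0,"fingers":0},
  {"dx":0,"dy":-1.0,"dz":0,"wx":0,"wy":0,"wz":0,"fingers":0},
  {"dx":0,"dy":-1.0,"dz":0,"wx":0,"wy":0,"wz":0,"fingers":0},
])

```text
clock: 8.65
ee_pos: [562.3, -44.1, 60.8]
tool_rot: [0.688, 0.711, 0.104, 0.1]
wrist_force: [0.4, 0.4, -3.1]
opening: 13.4
finger_force: 59.3
```

>>> send_rows([
  {"dx":0,"dy":-0.5,"dz":0,"wx":0,"wy":0,"wz":0,"fingers":0},
  {"dx":0,"dy":-0.8,"dz":0,"wx":0,"wy":0,"wz":0,"fingers":0},
  {"dx":0,"dy":-0.8,"dz":0,"wx":0,"wy":0,"wz":0,"fingers":0},
])

```text
clock: 8.95
ee_pos: [561.6, -44.1, 60.6]
tool_rot: [0.688, 0.711, 0.104, 0.1]
wrist_force: [1.0, -0.1, -2.8]
opening: 13.2
finger_force: 59.3
```

```bash
python3 chk.py
```

```text
t 8.95 pos [561.58 -44.13  60.63] F [ 1.  -0.1 -2.8] tilt 16.53 yaw 1.93 M [0.03 0.43 0.03] grip 13.225292118510318
rel home in panel axes [ 0.09 -0.82  0.25]
```

>>> send_rows([
  {"dx":0,"dy":-0.5,"dz":0,"wx":0,"wy":0,"wz":0,"fingers":0},
  {"dx":0,"dy":-0.8,"dz":0,"wx":0,"wy":0,"wz":0,"fingers":0},
  {"dx":0,"dy":-0.8,"dz":0,"wx":0,"wy":0,"wz":0,"fingers":0},
])

```text
clock: 9.25
ee_pos: [561.2, -44.2, 60.6]
tool_rot: [0.688, 0.711, 0.104, 0.1]
wrist_force: [1.6, -0.3, -2.3]
opening: 13.4
finger_force: 59.2
```

```bash
python3 chk.py
```

```text
t 9.25 pos [561.21 -44.18  60.64] F [ 1.6 -0.3 -2.3] tilt 16.58 yaw 1.93 M [-0.02  0.08 -0.07] grip 13.386449832362226
rel home in panel axes [ 0.06 -1.17  0.13]
```

>>> send_rows([
  {"dx":0,"dy":-0.5,"dz":0,"wx":0,"wy":0,"wz":0,"fingers":0},
  {"dx":0,"dy":-0.8,"dz":0,"wx":0,"wy":0,"wz":0,"fingers":0},
  {"dx":0,"dy":-0.8,"dz":0,"wx":0,"wy":0,"wz":0,"fingers":0},
])

```text
clock: 9.55
ee_pos: [561.0, -44.2, 60.8]
tool_rot: [0.688, 0.711, 0.104, 0.101]
wrist_force: [5.3, -0.4, -2.2]
opening: 13.4
finger_force: 59.0
```

```bash
python3 chk.py
```

```text
t 9.55 pos [561.02 -44.18  60.79] F [ 5.3 -0.4 -2.2] tilt 16.65 yaw 1.93 M [ 0.02 -0.76 -0.05] grip 13.3638305379595
rel home in panel axes [ 0.06 -1.31 -0.07]
```

Home: 5 N on the groove bottom. Next I'll compute the lowering arc that keeps the tip on the bottom.

```bash
cat > arc.py <<'E'
from h import *
import sys
def tcp(t):
    h=np.interp(t,[0,4,8,12,16.5],[7,7,6.8,6.3,5.6]);r=np.radians(t);s,c=np.sin(r),np.cos(r)
    return np.array([63*c-14.3*s,h+63*s+20.3*c])
def table(t0,ts):
    r=np.radians(t0)
    for t in ts:
        d=tcp(t)-tcp(t0); ux,uz=d # world x,z -> tool y=(c,s), tool z=(s,-c)
        print(t,'dy',round(ux*np.cos(r)+uz*np.sin(r),2),'dz',round(ux*np.sin(r)-uz*np.cos(r),2),'wx',round(np.radians(t0-t),4))
table(16.5,[15.5,14.5,13.5,12.5,11.5]);table(11.5,[10,9,8,7,6,5]);table(5,[4,3,2,1,0])
E
python3 arc.py
```

```text
15.5 dy 0.29 dz 0.92 wx 0.0175
14.5 dy 0.56 dz 1.86 wx 0.0349
13.5 dy 0.82 dz 2.79 wx 0.0524
12.5 dy 1.05 dz 3.73 wx 0.0698
11.5 dy 1.26 dz 4.69 wx 0.0873
10 dy 0.4 dz 1.44 wx 0.0262
9 dy 0.64 dz 2.41 wx 0.0436
8 dy 0.86 dz 3.38 wx 0.0611
7 dy 1.04 dz 4.44 wx 0.0785
6 dy 1.21 dz 5.49 wx 0.096
5 dy 1.35 dz 6.55 wx 0.1134
4 dy 0.25 dz 1.04 wx 0.0175
3 dy 0.47 dz 2.14 wx 0.0349
2 dy 0.67 dz 3.25 wx 0.0524
1 dy 0.85 dz 4.36 wx 0.0698
0 dy 1.01 dz 5.47 wx 0.0873
```

>>> send_rows([
  {"dx":0,"dy":0.3,"dz":0.9,"wx":0.0175,"wy":0,"wz":0,"fingers":0},
  {"dx":0,"dy":0.55,"dz":1.85,"wx":0.035,"wy":0,"wz":0,"fingers":0},
  {"dx":0,"dy":0.8,"dz":2.8,"wx":0.0525,"wy":0,"wz":0,"fingers":0},
  {"dx":0,"dy":1.05,"dz":3.75,"wx":0.07,"wy":0,"wz":0,"fingers":0},
  {"dx":0,"dy":1.25,"dz":4.7,"wx":0.0873,"wy":0,"wz":0,"fingers":0},
  {"dx":0,"dy":1.25,"dz":4.7,"wx":0.0873,"wy":0,"wz":0,"fingers":0},
  {"dx":0,"dy":1.25,"dz":4.7,"wx":0.0873,"wy":0,"wz":0,"fingers":0},
])

```text
clock: 10.25
ee_pos: [563.6, -44.1, 56.4]
tool_rot: [0.692, 0.715, 0.073, 0.07]
wrist_force: [5.7, 0.7, -3.8]
opening: 13.6
finger_force: 59.0
```

```bash
cat >> chk.py <<'E'
t=np.arcsin(m[2,1]);print('tip upper x',(s['ee_pos'][0]-63*np.cos(t)+14.3*np.sin(t)).round(2),'h',(s['ee_pos'][2]-18-63*np.sin(t)-20.3*np.cos(t)).round(2))
E
python3 chk.py
```

```text
t 10.25 pos [563.58 -44.09  56.39] F [ 5.7  0.7 -3.8] tilt 11.61 yaw 1.93 M [-0.08 -1.11 -0.11] grip 13.554881405852601
rel home in panel axes [ 0.07 -0.11  4.88]
tip upper x 504.75 h 5.82
```

>>> send_rows([
  {"dx":0,"dy":0.2,"dz":0.7,"wx":0.013,"wy":0,"wz":0,"fingers":0},
  {"dx":0,"dy":0.4,"dz":1.4,"wx":0.026,"wy":0,"wz":0,"fingers":0},
  {"dx":0,"dy":0.65,"dz":2.4,"wx":0.0436,"wy":0,"wz":0,"fingers":0},
  {"dx":0,"dy":0.85,"dz":3.4,"wx":0.061,"wy":0,"wz":0,"fingers":0},
  {"dx":0,"dy":0.85,"dz":3.4,"wx":0.061,"wy":0,"wz":0,"fingers":0},
  {"dx":0,"dy":0.85,"dz":3.4,"wx":0.061,"wy":0,"wz":0,"fingers":0},
])

```text
clock: 10.85
ee_pos: [565.1, -44.0, 53.2]
tool_rot: [0.693, 0.717, 0.051, 0.049]
wrist_force: [6.1, -0.2, -3.3]
opening: 13.0
finger_force: 59.1
```

```bash
python3 chk.py; python3 -c "
from arc import *
print();table(8,[7,6,5,4,3,2,1,0])" | tail -8
```

```text
t 10.85 pos [565.12 -44.02  53.2 ] F [ 6.1 -0.2 -3.3] tilt 8.13 yaw 1.93 M [-0.03 -1.26 -0.14] grip 13.035656275195034
rel home in panel axes [0.09 0.46 8.38]
tip upper x 504.77 h 6.2
7 dy 0.25 dz 1.04 wx 0.0175
6 dy 0.48 dz 2.08 wx 0.0349
5 dy 0.69 dz 3.13 wx 0.0524
4 dy 0.88 dz 4.19 wx 0.0698
3 dy 1.04 dz 5.3 wx 0.0873
2 dy 1.19 dz 6.41 wx 0.1047
1 dy 1.31 dz 7.53 wx 0.1222
0 dy 1.41 dz 8.65 wx 0.1396
```

>>> send_rows([
  {"dx":0,"dy":0.25,"dz":1.0,"wx":0.0175,"wy":0,"wz":0,"fingers":0},
  {"dx":0,"dy":0.5,"dz":2.0,"wx":0.035,"wy":0,"wz":0,"fingers":0},
  {"dx":0,"dy":0.7,"dz":3.0,"wx":0.0525,"wy":0,"wz":0,"fingers":0},
  {"dx":0,"dy":0.9,"dz":4.0,"wx":0.07,"wy":0,"wz":0,"fingers":0},
  {"dx":0,"dy":0.9,"dz":4.0,"wx":0.07,"wy":0,"wz":0,"fingers":0},
  {"dx":0,"dy":0.9,"dz":4.0,"wx":0.07,"wy":0,"wz":0,"fingers":0},
])

```text
clock: 11.45
ee_pos: [566.6, -44.0, 49.3]
tool_rot: [0.695, 0.718, 0.026, 0.025]
wrist_force: [6.3, -0.8, -3.8]
opening: 13.5
finger_force: 59.1
```

```bash
python3 chk.py
```

```text
t 11.45 pos [566.6  -43.97  49.29] F [ 6.3 -0.8 -3.8] tilt 4.12 yaw 1.93 M [-0.03 -1.4  -0.08] grip 13.518329177740878
rel home in panel axes [ 0.08  0.78 12.54]
tip upper x 504.79 h 6.52
```

>>> send_rows([
  {"dx":0,"dy":0.25,"dz":0.9,"wx":0.0175,"wy":0,"wz":0,"fingers":0},
  {"dx":0,"dy":0.5,"dz":1.8,"wx":0.035,"wy":0,"wz":0,"fingers":0},
  {"dx":0,"dy":0.7,"dz":2.8,"wx":0.0525,"wy":0,"wz":0,"fingers":0},
  {"dx":0,"dy":0.9,"dz":3.7,"wx":0.069,"wy":0,"wz":0,"fingers":0},
  {"dx":0,"dy":0.9,"dz":3.7,"wx":0.069,"wy":0,"wz":0,"fingers":0},
  {"dx":0,"dy":0.9,"dz":3.7,"wx":0.069,"wy":0,"wz":0,"fingers":0},
])

```text
clock: 12.05
ee_pos: [567.8, -44.0, 45.7]
tool_rot: [0.695, 0.719, 0.001, 0.001]
wrist_force: [5.8, -0.2, -2.4]
opening: 13.1
finger_force: 59.4
```

```bash
python3 chk.py
```

```text
t 12.05 pos [567.84 -44.    45.7 ] F [ 5.8 -0.2 -2.4] tilt 0.18 yaw 1.93 M [-0.02 -1.44 -0.1 ] grip 13.110688269779093
rel home in panel axes [1.000e-02 9.400e-01 1.634e+01]
tip upper x 504.89 h 7.21
```

Flat and still home. I'll settle it onto the baseboard and ease the inward press.

>>> send_rows([
  {"dx":0,"dy":0.5,"dz":0.4,"wx":0.003,"wy":0,"wz":0,"fingers":0},
  {"dx":0,"dy":0.9,"dz":0.8,"wx":0.003,"wy":0,"wz":0,"fingers":0},
  {"dx":0,"dy":1.2,"dz":1.0,"wx":0.003,"wy":0,"wz":0,"fingers":0},
  {"dx":0,"dy":1.2,"dz":1.0,"wx":0.003,"wy":0,"wz":0,"fingers":0},
])

```text
clock: 12.45
ee_pos: [568.0, -44.1, 45.2]
tool_rot: [0.695, 0.719, -0.001, -0.001]
wrist_force: [-0.6, -0.7, 7.8]
opening: 13.5
finger_force: 60.9
```

```bash
python3 chk.py
```

```text
t 12.45 pos [568.02 -44.11  45.24] F [-0.6 -0.7  7.8] tilt -0.09 yaw 1.92 M [ 0.16  0.06 -0.08] grip 13.509480639093074
rel home in panel axes [-0.1   0.98 16.83]
tip upper x 505.0 h 7.04
```

>>> send_rows([
  {"dx":0,"dy":0,"dz":-0.6,"wx":0,"wy":0,"wz":0,"fingers":0},
  {"dx":0,"dy":0,"dz":-0.6,"wx":0,"wy":0,"wz":0,"fingers":0.5},
  {"dx":0,"dy":0,"dz":-0.6,"wx":0,"wy":0,"wz":0,"fingers":0.5},
  {"dx":0,"dy":0,"dz":-0.6,"wx":0,"wy":0,"wz":0,"fingers":0.5},
  {"dx":0,"dy":0,"dz":-0.6,"wx":0,"wy":0,"wz":0,"fingers":0.5},
  {"dx":0,"dy":0,"dz":-0.6,"wx":0,"wy":0,"wz":0,"fingers":0.5},
  {"dx":0,"dy":0,"dz":-0.6,"wx":0,"wy":0,"wz":0,"fingers":0.5},
])

```text
clock: 13.15
ee_pos: [567.9, -43.9, 45.0]
tool_rot: [0.695, 0.719, -0.001, -0.001]
wrist_force: [-0.3, -0.5, 0.3]
opening: 42.8
finger_force: 0.0
```

```bash
python3 chk.py
```

```text
t 13.15 pos [567.9  -43.88  44.96] F [-0.3 -0.5  0.3] tilt -0.11 yaw 1.94 M [ 0.05 -0.02 -0.  ] grip 42.8427959327346
rel home in panel axes [ 0.13  0.79 17.07]
tip upper x 504.87 h 6.77
```

>>> send_rows([
  {"dx":0,"dy":0,"dz":-20,"wx":0,"wy":0,"wz":0,"fingers":0.5},
  {"dx":0,"dy":0,"dz":-50,"wx":0,"wy":0,"wz":0,"fingers":0.5},
  {"dx":0,"dy":0,"dz":-90,"wx":0,"wy":0,"wz":0,"fingers":0.5},
  {"dx":0,"dy":0,"dz":-130,"wx":0,"wy":0,"wz":0,"fingers":0.5},
  {"dx":0,"dy":-30,"dz":-160,"wx":0,"wy":0,"wz":0,"fingers":0.5},
  {"dx":0,"dy":-60,"dz":-180,"wx":0,"wy":0,"wz":0,"fingers":0.5},
  {"dx":0,"dy":-60,"dz":-180,"wx":0,"wy":0,"wz":0,"fingers":0.5},
  {"dx":0,"dy":-60,"dz":-180,"wx":0,"wy":0,"wz":0,"fingers":0.5},
])

```text
clock: 13.95
ee_pos: [508.4, -46.3, 225.7]
tool_rot: [0.695, 0.719, -0.0, 0.0]
wrist_force: [0.9, -0.2, -0.2]
opening: 42.8
finger_force: 0.0
```

Run:
```python
from h import *
from station import cams
f=cams.grab_frame('wrist');f['fish']=1;P=cloud(f);cv2.imwrite('pics/w6.png',f['image'][...,::-1])
J=R.from_euler('z',-1.9,degrees=True).apply(P.reshape(-1,3)-[574.5,-45.2,0]).reshape(P.shape);x,y,z=np.moveaxis(J,-1,0)
top=(z>36)&(z<48)
a=top&(x<-56)&(x>-92)&(abs(y)<90);b=top&(x>-44)&(x<60)&(abs(y)<90)
print('rail',rect(J,a),'panel',rect(J,b))
A=np.c_[x[b],y[b],np.ones(b.sum())];c=np.linalg.lstsq(A,z[b],rcond=None)[0];print('tilt deg',np.degrees(c[:2]),c[2],'rail z',np.nanmedian(z[a]))
print('ends panel',np.nanpercentile(y[b],[.2,99.8]),'rail',np.nanpercentile(y[a],[.2,99.8]))
```

```text
rail (array([-74. ,   0.5]), array([ 36. , 139.4]), 0.0, 41.3) panel (array([ 0.4, -0.1]), array([140.4,  88.9]), 89.9, 41.3)
tilt deg [-0.04669604  0.06336946] 41.28217148261317 rail z 41.32936985598582
ends panel [-69.22853382  69.77307474] rail [-68.73294018  70.07561109]
```

View pics/w6.png

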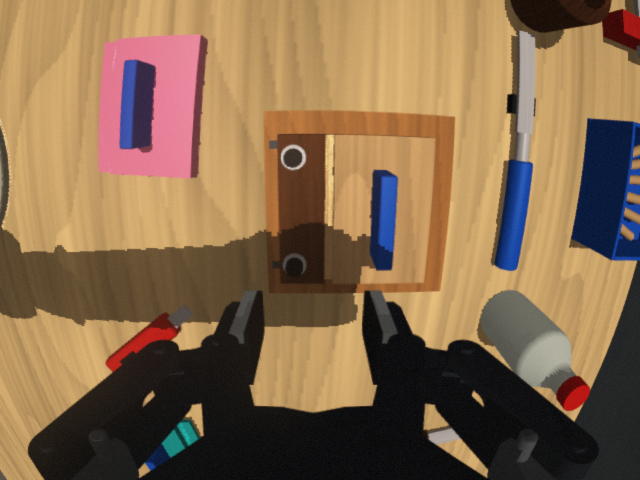

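The picture shows the panel (about 380,210) lying flat against the rail (300,210). The tilt is under 0.1°, the ends agree within 0.5 mm and the other things are untouched, so I'm handing in.

```bash
python3 -c "
from station import job
print(job.sign_off())"
```

```text
the job is handed in; nothing more can be done
None
```

The panel is locked in the rail and lies flat on the baseboard (tilt under 0.1°, ends within about 0.5 mm of the rail's); the highest contact force I read was about 10 N, the gripper has let go, and the job was handed in at about 14 s.

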